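Open the photometer hatch with a spatula and start its captive lamp-clamp knob

ROBOT

A 7-joint arm with a two-finger parallel gripper is mounted at the origin on the work surface. World frame = base frame: x ahead of the robot, y to its left, z up, the work surface at z = 0. Lengths are in m, angles in degrees, forces in N, time in s.
With the tool pointing down it reaches from about 0.4 to 0.85 m from the base axis. Payload 4.4 kg.
Tool frame: the origin (TCP) lies between the finger pads; the fingertips stand arm.tips_ahead ahead of it and the grasp point (between the pads) lies 8 mm behind it (arm.tips_ahead is the distance from the TCP to the fingertips, in m); z points along the fingers, y is the line along which they close (so a half turn about z gives the same grasp; the last joint's range is limited). The gripper opens to 94 mm and grips with 3 to 60 N. Pads are 16 mm wide; open, the fingers measure 119 mm over their backs; the gripper's body (75 mm by 177 mm) begins 78 mm behind the grasp point.
Start: joints at [-73.499, 36.005, 2.206, 86.941, -1.547, 57.084, -1.146], TCP at [0.225, 0.61, 0.216] pointing down, gripper open.
Joint ranges: [-175.42, 175.42], [-21.48, 121.26], [-71.46, 75.88], [10.55, 141.38], [-63.04, 243.04], [13.31, 113.54], [-168.57, 168.57]. Speed limits (degrees/s): [147.25, 147.25, 180, 180, 180, 180, 180].

INTERFACE

Orientations are given as [roll, pitch, yaw] about the fixed x, y, z axes, in that order (R = Rz(yaw) Ry(pitch) Rx(roll)).
In Python, from station import arm gives the robot as it stands.
- The arm moves only by the tool drive_tool, never from a script. Its argument "commands" is a list of rows, each a list of 3 entries, a list of its own where there are three numbers: the shift along the tool's x, y, z in mm, then the turn, a rotation vector about the tool's x, y, z in rad, then the opening, from -1 (shut) to 1 (fully open). In form: [[[x, y, z], [ax, ay, az], gripper], ...]. A call has 1 to 8 rows; each row is the pose to reach, as a shift and turn from the pose commanded when the call began, along the tool's axes at that moment; what a row does not reach only later rows make up. A row lasts 1/8 s, in which the tool goes at most 62.5 mm and 10.7 degrees, less where a joint would pass 70% of its speed; a pose out of reach is approached as far as the arm can. A call with a gripper value outside its range is refused whole. The fingers move at their own pace and stop on an object; "squeeze" is the grip in N (left out, the last holds). Time passes only in rows, so rows that repeat a pose let the fingers close. It gives the time, the measured TCP pose, the force, the opening and the grip force at its end, in the units of the state.
- arm.sense(): the state, without advancing time (a new reading comes with each control period).
- arm.camera(name): name is "scene" or "top" or "wrist"; returns the picture (400x640x3 uint8, red, green, blue); there is no depth.
- arm.camera_params(name): a dict with "mtx" (3x3 intrinsics, pixels), "k1" (the pictures are not rectified: a ray, as slopes to the right and down, at radius r is drawn at 1 + k1 r^2 times it, then the intrinsics apply), "rvec" (rotation vector, rad) and "tvec" (3), from world to camera coordinates, as OpenCV has them. Camera axes: x right, y down, z forward; pixel columns grow to the right and rows downward; lengths in m; the calibration is good to about 2 mm. A picture is of the moment at which its call begins: read the wrist's pose just before it. camera_params takes no time and is no camera call; for the wrist camera it gives the pose at the moment of the call.
- arm.close_job(): hands the job in; it is judged then, once.
Trained networks look in the newest picture that a camera, given by its name, has taken for a name from the list of things; names that differ only in an ending like _2 or _b are one class to them, and where a whole thing is asked for, a point or a joint stands for the part that bears it (a point fixed in the world has none). Each returns a list of dicts, best first, with "confidence" (0 to 1); they miss things now and then, are a little off and sometimes report something else, mostly with a low value. They report only what shows in the picture. A call takes as long as a camera call. They do not tell look-alikes from the thing itself.
- arm.find_in(camera, query): "box" ([centre column, centre row, width, height] in pixels, round what is visible of it).
- arm.outline_of(camera, query): "pixels" (400x640 bool, what is visible of it) and "box" ([centre column, centre row, width, height] in pixels, round what is visible of it).
- arm.mark_of(camera, query): "point" ([column, row] in pixels: a listed point, or the origin of a listed thing).
The state is a dict: "time": time; "qpos": joint angles; "qd": joint speeds; "joint_efforts": joint torques, N m; "tool_pos": TCP position; "tcp_rot": TCP orientation; "force": force on the tool from outside, world axes, zero at the start; "ft_torque": the same for the moment, N m; "gripper_width": finger opening in m; "gripper_force": force on a finger pad.
Only numpy, scipy, OpenCV 4.12 (cv2) and the standard library are available. Lean on these libraries where they do the work, as an engineer would, in place of code of your own. Each camera call takes 0.05 s, during which the arm holds its last target. There are 200 camera calls.

TASK

The lamp clamp of the black photometer has to be fastened. Use the flat blade of the spatula, not the fingers, to lever the hinged hatch cover up at its notch and swing it over until it stays open, then lay the spatula back down flat on the bench. Then push the captive screw-knob in the well down against its spring and, holding it down, turn it clockwise until it stops, so that it stays caught down when you let go; do not disturb the other things on the bench.

Things in the scene. Friction and masses are not known exactly. Their poses are not given: they have to be found in the camera images.
- photometer: Black instrument fixed to the bench. Origin on the bench below the knob axis; own -x is its front (pry notch side, turned to the robot's left +-20 deg), +y the display side. Housing spans x -72..150, y -85..170 mm, 75 mm tall. Round the origin an open-topped well, x and y -55..55 mm, floor at 30 mm, lies under the hatch cover; its front wall (x -72..-55) has the notch.
- notch (a point): Centre of the pry notch at the outer face of the front wall: a grey-trimmed opening 44 mm wide (along photometer y) and 11 mm high, from 64 mm above the bench up to the underside of the closed cover at 75 mm, which leads straight through the 17 mm thick wall into the well.
- cover_hinge (a point): Middle of the cover's hinge line, at photometer (+65, 0, 75) mm; the line runs along photometer y.
- cover (a joint): Hinge of the hatch cover, rad: 0 shut (lying flat), grows as the front edge lifts; 1.57 upright, 2.1 fully open. It falls shut by its weight below about 1.5 and falls open beyond about 1.65.
- cover_panel: The hatch cover: flat grey plastic panel 142 mm (hinge to front edge) x 126 mm x 6 mm, about 0.12 kg with its hinge bar, no handle. The origin lies on the hinge axis (3 mm above cover_hinge); the panel extends along its own -x, its underside 3 mm below the origin.
- cover_lip (a point): Underside of the cover's front edge, at its middle; 145 mm from the hinge, overhanging the front wall by about 8 mm.
- knob_top (a point): Centre of the top of the captive screw-knob: steel bar grip 44 mm long (along this point's x), 12 mm thick, 20 mm tall, on a 36 mm disc 4 mm thick. When up, bar top is 70 mm and disc top 50 mm above the bench; a fixed 44 mm collar below reaches 40 mm. At knob_turn 0 the bar lies along photometer x; seen from above it turns clockwise from there.
- knob_push (a joint): How far the knob is pressed down, m: 0 up, 0.008 fully pressed. A spring lifts it (2.5 N at rest to 6 N pressed). Caught, it stays at about 0.006.
- knob_turn (a joint): Knob angle, rad, clockwise from above; starts between -0.35 and 0.05, stop at 1.15. Unless pressed by 5 mm or more it is blocked at about 0.2; pressed about 7 mm or fully it turns freely to the stop, where it stays caught down on release.
- spatula: Flat lab spatula lying on the bench, 65 g: dark wooden square handle 100 x 16 x 16 mm and a steel blade 80 mm long, 14 mm wide, 2.5 mm thick that continues it along +x, flush with the handle's underside. The origin lies under the middle of the handle; z up.
- spatula_grip (a point): Point in the handle near the balance point: 30 mm from the origin towards the blade, 8 mm above the underside.
- spatula_tip (a point): Middle of the blade's end: 130 mm from the origin along x, 1.25 mm above the underside.
- tube_rack: Bystander: white tube rack 160 x 70 mm, 68 mm tall with its tubes, origin under its middle.
- reagent: Bystander: small white bottle with blue cap, 36 mm diameter, 75 mm tall, origin under its middle.
- timer: Bystander: white timer lying flat, 65 x 55 x 24 mm, origin under its middle.
- tip_box: Bystander: blue pipette-tip box 115 x 80 mm, 55 mm tall, origin under its middle.
- cuvette_box: Bystander: small clear box of cuvettes, 42 x 60 mm, 29 mm tall, standing on the bench in front of the notch, origin under its middle.
- wash_jar: Bystander: amber jar, 56 mm diameter, 85 mm tall, origin under its middle.
- beaker: Bystander: clear beaker, 70 mm diameter, 85 mm tall, origin under its middle.
- buffer: Bystander: white bottle, 48 mm diameter, 100 mm tall, origin under its middle.
Mind the look-alikes: they are no part of the job. Of the things that look like the spatula, take the one that is farthest to the robot's right at the start.

How it is judged:
By the outcome, as a careful person would: the job done as asked, in the order asked, and still so for the second after the job is handed in, with the robot touching nothing.
It also fails if it takes over 59 s, if anything falls off the work surface, if the arm or the gripper's body presses on something with over 40 N, if the wrist force passes 120 N, or if a joint passes its speed limit or range.

## Working session

There is one attempt and no reset: what is moved stays moved. The work goes in short steps, Python scripts to look and compute and a tool call to move; the robot and the scene stay as the last step left them, time stands still between calls to the robot, and variables do not carry over. Pictures are saved under pics/ and viewed, at most 14 in all, crops included, and the job is handed in when it is done.

Besides the shell and the picture viewer there is one more tool, called as name(argument=value, ...), one argument or row to a line, values as JSON. drive_tool: Moves the arm, as the interface text tells. Its arguments: {"type":"object","properties":{"commands":{"type":"array","items":{"type":"array"}},"squeeze":{"type":"number"}},"required":["commands"]}

```bash
ls; mkdir -p pics; cat > h.py <<'E'
import numpy as np, cv2
from station import arm
def cam(n): 
    p=arm.camera_params(n); R=cv2.Rodrigues(np.array(p['rvec'],float))[0]; return np.array(p['mtx']),p['k1'],R,np.array(p['tvec'],float).ravel()
def ray(n,px,P=None):
    K,k1,R,t=P or cam(n); d=np.array([(px[0]-K[0,2])/K[0,0],(px[1]-K[1,2])/K[1,1]])
    u=d.copy()
    for _ in range(30): u=d/(1+k1*(u@u))
    return -R.T@t, R.T@np.array([u[0],u[1],1])
def at(n,px,z,P=None):
    o,d=ray(n,px,P); return o+d*(z-o[2])/d[2]
def proj(n,X,P=None):
    K,k1,R,t=P or cam(n); c=R@np.asarray(X,float)+t; u=c[:2]/c[2]; u=u*(1+k1*(u@u)); return K[:2,:2]@u+K[:2,2]
def save(n,f,im=None):
    im=arm.camera(n) if im is None else im
    cv2.imwrite('pics/'+f,cv2.cvtColor(im,cv2.COLOR_RGB2BGR)); return im
E
python3 - <<'E'
from h import *
np.set_printoptions(precision=3,suppress=True)
a=save('scene','s1.png');b=save('top','t1.png')
print(arm.tips_ahead, arm.sense())
for c in ['scene','top']:
    print(c,-cam(c)[2].T@cam(c)[3])
    for q,z in [('spatula_grip',.008),('spatula_tip',.001),('spatula',0),('notch',.07),('cover_hinge',.075),('cover_lip',.075),('photometer',0),('cuvette_box',0),('tube_rack',0),('reagent',0),('timer',0),('tip_box',0),('wash_jar',0),('beaker',0),('buffer',0)]:
        for m in arm.mark_of(c,q)[:4]:
            if m['confidence']>.3: print(q,round(m['confidence'],2),np.array(m['point']),at(c,m['point'],z))
E
```

```text
pics
0.011 {'time': 0.1, 'qpos': array([-73.501,  36.051,   2.201,  86.988,  -1.546,  57.083,  -1.148]), 'qd': array([-0.044, -0.046,  0.166, -0.149,  0.066, -0.009, -0.129]), 'joint_efforts': array([  0.003, -55.079,   1.147, -18.711,  -0.052,   0.019,   0.   ]), 'tool_pos': array([0.225, 0.609, 0.216]), 'tcp_rot': array([-179.907,    0.001,  159.731]), 'force': array([ 0.298, -0.472, -0.857]), 'ft_torque': array([-0.02 , -0.006, -0.019]), 'gripper_force': 0.0, 'gripper_width': 0.09386631637578952}
scene [1.184 0.036 1.148]
spatula_grip 0.75 [390.2 232.8] [0.534 0.209 0.008]
spatula_grip 0.72 [460.5 164.3] [0.294 0.43  0.008]
spatula_tip 0.97 [352.8 228. ] [0.517 0.108 0.001]
spatula_tip 0.55 [493.4 172.1] [0.316 0.525 0.001]
spatula 0.93 [447.3 166.8] [0.298 0.393 0.   ]
spatula 0.64 [403.1 232.7] [0.528 0.246 0.   ]
notch 0.61 [281.7 228. ] [ 0.562 -0.08   0.07 ]
cover_hinge 0.68 [228.1 219.6] [ 0.543 -0.22   0.075]
cover_lip 0.72 [284.1 229.2] [ 0.568 -0.073  0.075]
photometer 0.76 [258.9 237.8] [ 0.554 -0.147  0.   ]
cuvette_box 0.63 [300.1 241.7] [ 0.563 -0.035  0.   ]
tube_rac
[... 1009 characters left out ...]
]
cover_lip 0.35 [455.1 236.4] [ 0.4   -0.441  0.075]
photometer 0.72 [365.2 188.4] [ 0.56  -0.154  0.   ]
cuvette_box 0.75 [329.2 190. ] [ 0.551 -0.03   0.   ]
cuvette_box 0.67 [346.9 184.6] [ 0.571 -0.09   0.   ]
tube_rack 0.84 [252.3 161.5] [0.645 0.239 0.   ]
reagent 0.55 [243.5 218.4] [0.447 0.263 0.   ]
timer 0.56 [327.5 187.6] [ 0.56  -0.024  0.   ]
tip_box 0.63 [184.8 194.6] [0.525 0.469 0.   ]
tip_box 0.58 [259.6 195.2] [0.528 0.21  0.   ]
tip_box 0.45 [359.  229.2] [ 0.418 -0.135  0.   ]
tip_box 0.42 [368.1 188. ] [ 0.561 -0.164  0.   ]
wash_jar 0.89 [455.5 238.4] [ 0.394 -0.464  0.   ]
beaker 0.6 [451.8 208.7] [ 0.496 -0.452  0.   ]
buffer 0.69 [450.9 177.7] [ 0.603 -0.448  0.   ]
```

View pics/s1.png

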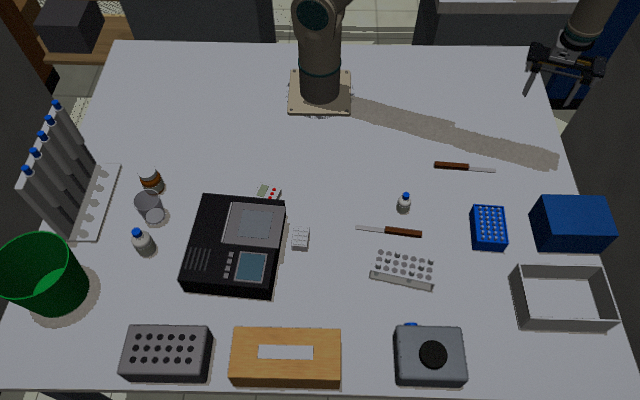

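```bash
python3 -c "
import cv2
a=cv2.imread('pics/t1.png')[130:280,130:490]
cv2.imwrite('pics/t1c.png',cv2.resize(a,None,fx=2.2,fy=2.2,interpolation=2))"
```

```text
(no output)
```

View pics/t1c.png

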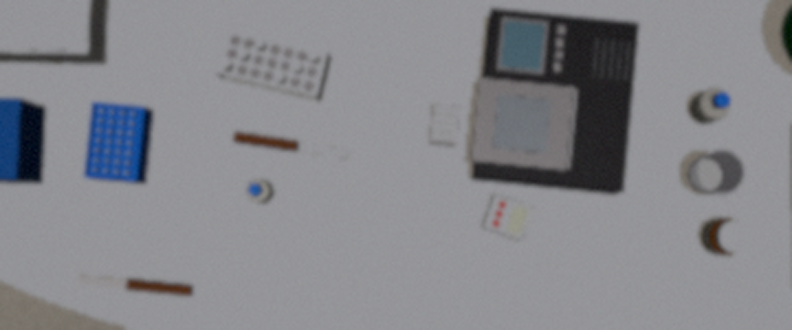

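The top crop and scene picture show two spatulas: scene pixels (390,233) at y≈+0.21 and (460,165) at y≈+0.43. The robot's right is -y, so the one at (390,233), with its blade towards the photometer, is the one meant. I'll confirm that in a crop and fit the photometer pose.

```bash
cat > fit.py <<'E'
from h import *
from scipy.optimize import minimize
np.set_printoptions(precision=4,suppress=True)
B=[(x,y,z) for x in(-.072,.150) for y in(-.085,.170) for z in(0,.075)]
C=[(x,y,z) for x in(-.080,.065) for y in(-.063,.063) for z in(.075,.081)]
def iou(p,data):
    s=0
    c,sn=np.cos(p[2]),np.sin(p[2])
    for n,P,mask in data:
        m=np.zeros((1600,2560),np.uint8)
        for V in (B,C):
            pts=np.array([proj(n,(p[0]+c*x-sn*y,p[1]+sn*x+c*y,z),P) for x,y,z in V])
            cv2.fillConvexPoly(m,cv2.convexHull(((pts+.5)*4).round().astype(np.int32)),1)
        m=m>0; s+=(m&mask).sum()/(m|mask).sum()
    return -s
data=[]
for n in('scene','top'):
    im=arm.camera(n); o=arm.outline_of(n,'photometer')
    print(n,[(round(i['confidence'],2),i['box']) for i in o][:3])
    data.append((n,cam(n),cv2.resize(o[0]['pixels'].astype(np.float32),(2560,1600))>.5))
for D in (data,data[:1],data[1:]):
    r=minimize(iou,[.557,-.15,-1.6],args=(D,),method='Nelder-Mead',options=dict(initial_simplex=[[.557,-.15,-1.6],[.567,-.15,-1.6],[.557,-.14,-1.6],[.557,-.15,-1.5]],xatol=1e-4,fatol=1e-5))
    print(r.x,np.degrees(r.x[2]),r.fun)
a=arm.camera('scene')[140:250,330:510]; save('','sp.png',cv2.resize(a,None,fx=4,fy=4,interpolation=2))
E
python3 fit.py
```

```text
scene [(0.6, [231.0, 247.2, 109.8, 109.8])]
top [(0.91, [382.0, 176.9, 76.0, 85.4])]
[ 0.5571 -0.1598 -1.6579] -94.98824211646426 -1.9544474531097484
[ 0.5561 -0.1587 -1.6603] -95.12534960227082 -0.9865451359864114
[ 0.5592 -0.1608 -1.6507] -94.57756478678479 -0.9817603202626873
```

View pics/sp.png

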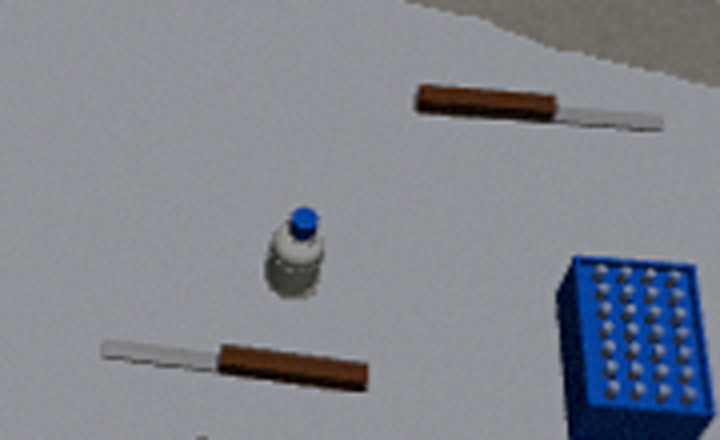

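Crop: the target spatula lies at crop (102,350)–(368,378), blade to the left; the other is at the upper right, (417,97)–(663,122). I take the lower one. Next, go above it.

```bash
cat > go.py <<'E'
import sys
from h import *
from scipy.spatial.transform import Rotation as Ro
np.set_printoptions(precision=4,suppress=True)
def go(x,y,z,yaw,pitch=0,roll=180):
    s=arm.sense(); R=Ro.from_euler('xyz',s['tcp_rot'],degrees=True); T=Ro.from_euler('xyz',[roll,pitch,yaw],degrees=True)
    print('shift mm',(R.inv().apply(np.array([x,y,z])-s['tool_pos'])*1000).round(1),'turn',(R.inv()*T).as_rotvec().round(3),'t',s['time'])
PH=np.array([.5571,-.1598]); PY=np.radians(-95.0)
def ph(x,y): # photometer mm -> world m
    return PH+np.array([np.cos(PY)*x-np.sin(PY)*y,np.sin(PY)*x+np.cos(PY)*y])/1000
if __name__=='__main__': go(*map(float,sys.argv[1:]))
E
python3 go.py .533 .211 .2 82
```

```text
shift mm [-426.9 -267.4   16.5] turn [-0.     0.     1.357] t 1.85
```

drive_tool(
  commands=[
    [[-427, -267, 16], [0, 0, 1.357], 0.1],
    [[-427, -267, 16], [0, 0, 1.357], 0.1],
    [[-427, -267, 16], [0, 0, 1.357], 0.1],
    [[-427, -267, 16], [0, 0, 1.357], 0.1],
    [[-427, -267, 16], [0, 0, 1.357], 0.1],
    [[-427, -267, 16], [0, 0, 1.357], 0.1],
    [[-427, -267, 16], [0, 0, 1.357], 0.1],
    [[-427, -267, 16], [0, 0, 1.357], 0.1],
  ],
)

```text
time: 2.85
tool_pos: [0.532, 0.2132, 0.2007]
tcp_rot: [180.0, -0.0, 81.9]
force: [0.2, 0.3, 0.0]
gripper_width: 0.0517
gripper_force: 0.0
```

drive_tool(
  commands=[
    [[0, 0, 0], [0, 0, 0], 0.1],
    [[0, 0, 0], [0, 0, 0], 0.1],
  ],
)

```text
time: 3.1
tool_pos: [0.5304, 0.2149, 0.2004]
tcp_rot: [-179.9, -0.0, 82.0]
force: [0.0, 0.2, 0.3]
gripper_width: 0.0515
gripper_force: 0.0
```

```bash
python3 - <<'E'
from h import *
np.set_printoptions(precision=4,suppress=True)
s=arm.sense();print(s['tool_pos'],s['tcp_rot'],s['time'],s['gripper_width'],s['qpos'])
P=cam('wrist'); im=save('wrist','w1.png'); print('campos',-P[2].T@P[3])
for q,z in [('spatula_grip',.008),('spatula_tip',.001),('spatula',0)]:
    for m in arm.mark_of('wrist',q)[:3]: print(q,m['confidence'],m['point'],at('wrist',m['point'],z,P))
for o in arm.outline_of('wrist','spatula')[:2]:
    r,c=np.nonzero(o['pixels']); X=np.array([at('wrist',(a,b),.008,P)[:2] for a,b in zip(c,r)])
    m=X.mean(0); u=np.linalg.svd(X-m,full_matrices=False)[2][0]; t=(X-m)@u
    print('outline',o['confidence'],o['box'],m,np.degrees(np.arctan2(u[1],u[0])),m+u*t.min(),m+u*t.max())
E
```

```text
[0.5304 0.2149 0.2004] [-179.9412   -0.0349   81.9865] 3.1 0.05151504175222249 [-39.7792  32.3666  23.2375 101.1262 -16.1233  49.8312 -17.2885]
campos [0.5401 0.2795 0.3688]
spatula_grip 0.59 [318.0, 179.4] [0.5279 0.2128 0.008 ]
spatula_tip 0.71 [322.4, 264.6] [0.5185 0.11   0.001 ]
spatula_tip 0.61 [317.9, 155.1] [0.5313 0.2381 0.001 ]
spatula 0.95 [318.7, 154.7] [0.5322 0.2383 0.    ]
spatula 0.7 [74.7, 30.3] [0.3023 0.4    0.    ]
outline 0.89 [318.9, 186.6, 21.1, 160.9] [0.5284 0.2096] -97.3372699414846 [0.5389 0.2912] [0.516  0.1131]
outline 0.61 [72.4, 42.5, 41.2, 84.5] [0.3011 0.3879] -94.16240407137131 [0.304  0.4274] [0.2981 0.3469]
```

View pics/w1.png

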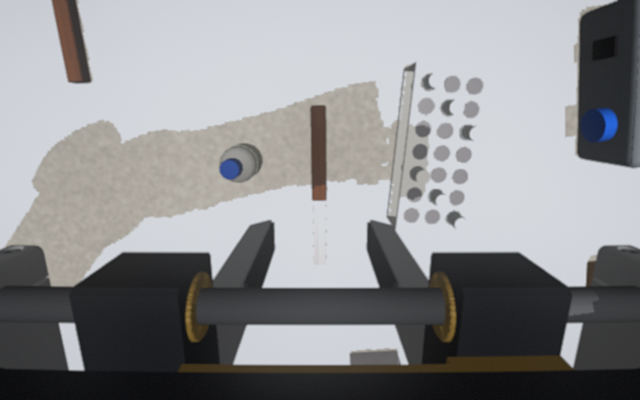

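The wrist view shows the target spatula at pixels (318,105)–(320,265), centred between the fingers; the reagent is at (240,165) and the rack at (395,150), both clear of them. Go down and grip.

```bash
python3 go.py .5290 .2105 .014 82.7
```

```text
shift mm [ -5.7  -0.2 186.6] turn [-0.    -0.001 -0.01 ] t 3.35
```

drive_tool(
  commands=[
    [[-5, 0, 60], [0, 0, -0.012], 0.1],
    [[-5, 0, 120], [0, 0, -0.012], 0.1],
    [[-5, 0, 165], [0, 0, -0.012], 0.1],
    [[-5, 0, 186], [0, 0, -0.012], 0.1],
    [[-5, 0, 187], [0, 0, -0.012], 0.1],
    [[-5, 0, 187], [0, 0, -0.012], 0.1],
  ],
)

```text
time: 4.1
tool_pos: [0.53, 0.2102, 0.0136]
tcp_rot: [180.0, -0.0, 82.7]
force: [-0.1, -0.6, 0.0]
gripper_width: 0.0519
gripper_force: 0.0
```

drive_tool(
  commands=[
    [[0, 0, 0], [0, 0, 0], -1],
    [[0, 0, 0], [0, 0, 0], -1],
    [[0, 0, 0], [0, 0, 0], -1],
    [[0, 0, 0], [0, 0, 0], -1],
  ],
  squeeze=50,
)

```text
time: 4.6
tool_pos: [0.5299, 0.2095, 0.0137]
tcp_rot: [-180.0, -0.0, 82.7]
force: [-0.0, -0.3, 0.2]
gripper_width: 0.0155
gripper_force: 50.2
```

```bash
python3 -c "
from go import *
p=ph(-200,0); print(p); go(*p,.13,85)"
```

```text
[0.5745 0.0394]
shift mm [-163.    65.9 -116.3] turn [-0.    -0.    -0.041] t 4.6
```

drive_tool(
  commands=[
    [[0, 0, -40], [0, 0, 0], -1],
    [[0, 0, -80], [0, 0, 0], -1],
    [[0, 0, -116], [0, 0, 0], -1],
    [[-40, 16, -116], [0, 0, -0.041], -1],
    [[-80, 33, -116], [0, 0, -0.041], -1],
    [[-120, 50, -116], [0, 0, -0.041], -1],
    [[-163, 66, -116], [0, 0, -0.041], -1],
    [[-163, 66, -116], [0, 0, -0.041], -1],
  ],
)

```text
time: 5.6
tool_pos: [0.5755, 0.0338, 0.1299]
tcp_rot: [179.9, 0.2, 84.6]
force: [-0.3, -0.2, -0.2]
gripper_width: 0.0157
gripper_force: 50.0
```

```bash
python3 - <<'E'
from go import *
s=arm.sense();print(s['tool_pos'],s['tcp_rot'],s['time'],s['gripper_width'])
P=cam('wrist'); im=save('wrist','w2.png')
for q,z in [('spatula_tip',.117),('notch',.07),('cover_lip',.075),('cover_hinge',.075)]:
    for m in arm.mark_of('wrist',q)[:3]: print(q,m['confidence'],m['point'],at('wrist',m['point'],z,P))
for q,X in [('tip',[s['tool_pos'][0]+.0986*np.cos(np.radians(-95)),s['tool_pos'][1]+.0986*np.sin(np.radians(-95)),.1175]),('lip',[*ph(-80,0),.075]),('hinge',[*ph(65,0),.081]),('c1',[*ph(-80,63),.081]),('c2',[*ph(-80,-63),.081]),('c3',[*ph(65,63),.081]),('c4',[*ph(65,-63),.081])]: print('exp',q,proj('wrist',X,P))
a=arm.camera('scene')[150:330,150:390]; save('','s2.png',cv2.resize(a,None,fx=3,fy=3,interpolation=2))
E
```

```text
[0.5755 0.0338 0.1299] [179.924    0.1609  84.5818] 5.6 0.015689038512770415
notch 0.62 [321.4, 361.5] [ 0.5652 -0.09    0.07  ]
exp tip [320.6805 380.1335]
exp lip [318.8321 355.3562]
exp hinge [320.0958 502.0349]
exp c1 [402.4505 360.0708]
exp c2 [235.2051 361.1047]
exp c3 [392.8038 501.2238]
exp c4 [247.4138 502.0766]
```

View pics/w2.png

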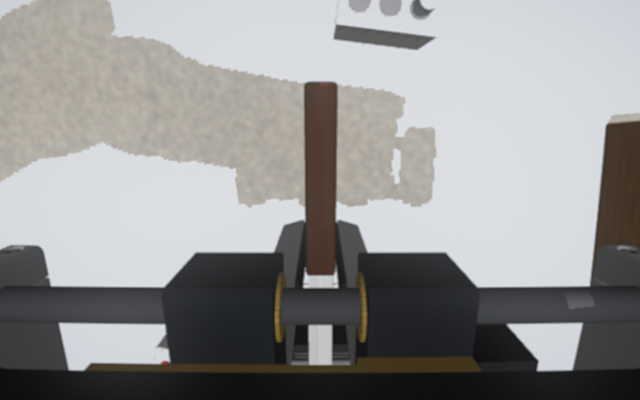

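Wrist view: the spatula is held straight, handle at columns 305–337, blade at column 320; the notch is behind the gripper bar. Check in the scene crop.

View pics/s2.png

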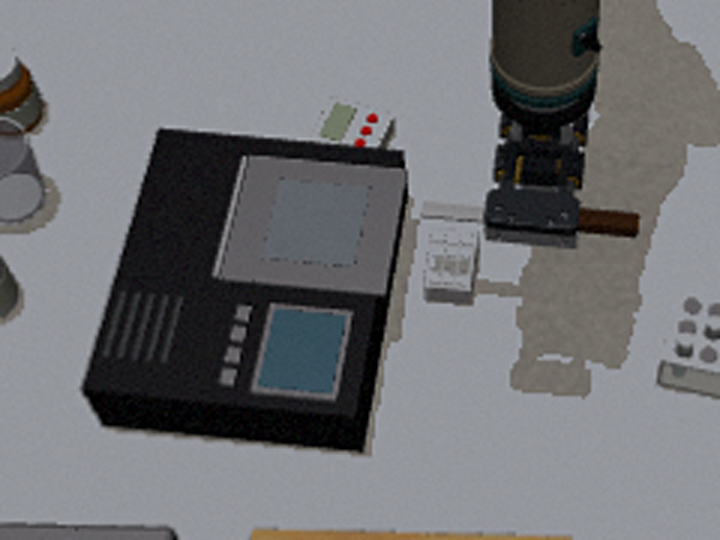

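```bash
python3 - <<'E'
from go import *
s=arm.sense(); print(s['tool_pos'],s['tcp_rot'])
d=np.array([np.cos(np.radians(s['tcp_rot'][2]+180)),np.sin(np.radians(s['tcp_rot'][2]+180))])
t=s['tool_pos'][:2]+.0986*d; v=t-PH; c,n=np.cos(PY),np.sin(PY)
print('tip in ph mm',(c*v[0]+n*v[1])*1e3,(-n*v[0]+c*v[1])*1e3)
f=lambda X:(proj('scene',X)-[150,150])*3
print('exp tip',f([*t,.1175]),'lip',f([*ph(-80,0),.081]),'c1',f([*ph(-80,63),.081]),'c2',f([*ph(-80,-63),.081]),'c3',f([*ph(65,63),.081]),'c4',f([*ph(65,-63),.081]),'B-,+',f([*ph(-72,170),.075]),'B+,+',f([*ph(150,170),.075]),'B+,-',f([*ph(150,-85),.075]))
go(*ph(-199,0),.082,85)
E
```

```text
[0.5745 0.0411 0.1294] [-179.9657   -0.0432   85.1547]
tip in ph mm -103.09396870991371 0.05869146199951984
exp tip [418.2647 210.3698] lip [393.8296 229.7271] c1 [381.9104 294.9309] c2 [405.0764 168.107 ] c3 [210.3867 277.783 ] c4 [242.7828 152.6307] B-,+ [350.6197 416.9009] B+,+ [ 76.5313 388.4936] B+,- [155.8852 127.0954]
shift mm [-2.7  0.2 47.4] turn [-0.001 -0.001  0.003] t 5.9
```

drive_tool(
  commands=[
    [[0, 0, 20], [0, 0, 0.003], -1],
    [[0, 0, 40], [0, 0, 0.003], -1],
    [[0, 0, 47], [0, 0, 0.003], -1],
    [[0, 0, 47], [0, 0, 0.003], -1],
    [[0, 0, 47], [0, 0, 0.003], -1],
  ],
)

```text
time: 6.52
tool_pos: [0.5753, 0.0396, 0.0833]
tcp_rot: [179.9, -0.0, 84.9]
force: [-0.2, -0.7, -0.4]
gripper_width: 0.0153
gripper_force: 50.0
```

drive_tool(
  commands=[
    [[-12, 0, 0], [0, 0, 0], -1],
    [[-24, 0, 0], [0, 0, 0], -1],
    [[-35, 0, 0], [0, 0, 0], -1],
    [[-35, 0, 0], [0, 0, 0], -1],
  ],
)

```text
time: 7.02
tool_pos: [0.5716, 0.0026, 0.0828]
tcp_rot: [180.0, 0.0, 84.7]
force: [0.2, 0.6, -1.0]
gripper_width: 0.0156
gripper_force: 50.0
```

drive_tool(
  commands=[
    [[-10, 0, 0], [0, 0, 0], -1],
    [[-20, 0, 0], [0, 0, 0], -1],
    [[-27, 0, 0], [0, 0, 0], -1],
    [[-27, 0, 0], [0, 0, 0], -1],
  ],
)

```text
time: 7.52
tool_pos: [0.5691, -0.0233, 0.0826]
tcp_rot: [-180.0, 0.0, 84.8]
force: [0.1, -0.5, -0.6]
gripper_width: 0.0157
gripper_force: 50.0
```

```bash
python3 - <<'E'
from go import *
s=arm.sense(); print(s['tool_pos'],s['tcp_rot'],s['force'])
d=np.array([np.cos(np.radians(s['tcp_rot'][2]+180)),np.sin(np.radians(s['tcp_rot'][2]+180))])
t=s['tool_pos'][:2]+.0986*d; v=t-PH; c,n=np.cos(PY),np.sin(PY)
print('tip in ph mm',(c*v[0]+n*v[1])*1e3,(-n*v[0]+c*v[1])*1e3)
a=arm.camera('scene')[170:270,190:350]; save('','s3.png',cv2.resize(a,None,fx=4,fy=4,interpolation=2))
# arc: tip from (-x0) radius about hinge (65,75)
x0=(c*v[0]+n*v[1])*1e3; r=65-x0
for th in np.radians([10,20,30,40,50,60,70,80,90,100,105]): print(np.degrees(th).round(),'x',round(-(65-r*np.cos(th)-x0)),'z',round(-(75+r*np.sin(th)-71)))
E
```

```text
[ 0.5691 -0.0233  0.0826] [-179.9972    0.0169   84.7626] [ 0.1316 -0.5395 -0.6194]
tip in ph mm -38.40767293955922 -0.3238978716315504
10.0 x -2 z -22
20.0 x -6 z -39
30.0 x -14 z -56
40.0 x -24 z -70
50.0 x -37 z -83
60.0 x -52 z -94
70.0 x -68 z -101
80.0 x -85 z -106
90.0 x -103 z -107
100.0 x -121 z -106
105.0 x -130 z -104
```

View pics/s3.png

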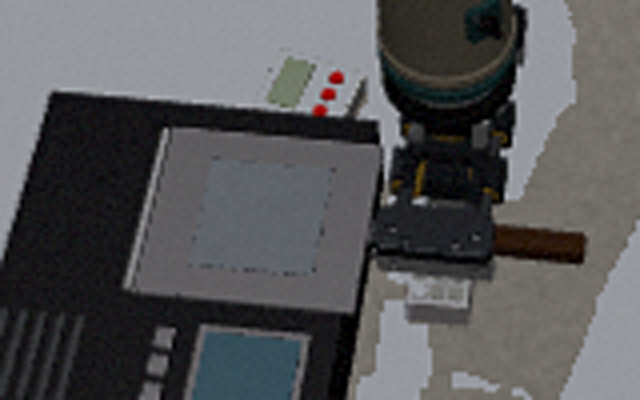

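The blade is in the notch, under the cover edge at crop (375,230), and the force is near zero. Lever up along the arc.

drive_tool(
  commands=[
    [[-1, 0, -12], [0, 0, 0], -1],
    [[-3, 0, -25], [0, 0, 0], -1],
    [[-6, 0, -39], [0, 0, 0], -1],
    [[-14, 0, -56], [0, 0, 0], -1],
    [[-24, 0, -70], [0, 0, 0], -1],
    [[-37, 0, -83], [0, 0, 0], -1],
    [[-52, 0, -94], [0, 0, 0], -1],
    [[-52, 0, -94], [0, 0, 0], -1],
  ],
)

```text
time: 8.57
tool_pos: [0.5649, -0.077, 0.1777]
tcp_rot: [179.9, 0.1, 84.7]
force: [0.2, 0.8, -1.8]
gripper_width: 0.0157
gripper_force: 50.0
```

```bash
python3 - <<'E'
from go import *
s=arm.sense(); print(s['tool_pos'],s['tcp_rot'],s['force'],s['gripper_width'])
a=arm.camera('scene')[120:270,190:370]; save('','s4.png',cv2.resize(a,None,fx=3,fy=3,interpolation=2))
E
```

```text
[ 0.5649 -0.077   0.1777] [179.8777   0.0784  84.6534] [ 0.18    0.8003 -1.8303] 0.0156950907242877
```

View pics/s4.png

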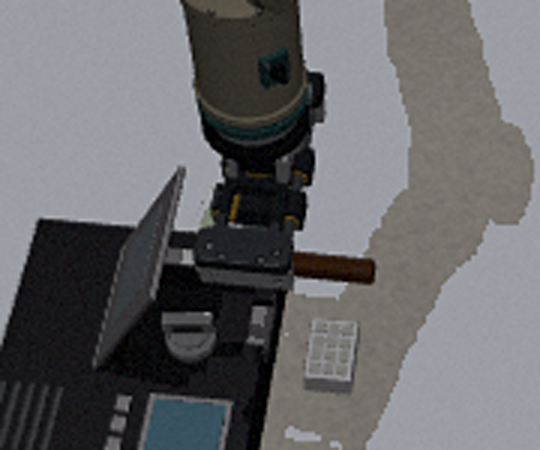

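The cover is at about 60°, resting on the blade, and the knob shows in the well at crop (190,335). Continue past upright.

drive_tool(
  commands=[
    [[-16, 0, -7], [0, 0, 0], -1],
    [[-33, 0, -12], [0, 0, 0], -1],
    [[-42, 0, -13], [0, 0, 0], -1],
    [[-51, 0, -13], [0, 0, 0], -1],
    [[-60, 0, -13], [0, 0, 0], -1],
    [[-69, 0, -12], [0, 0, 0], -1],
    [[-78, 0, -12], [0, 0, 0], -1],
    [[-82, 0, -12], [0, 0, 0], -1],
  ],
)

```text
time: 9.62
tool_pos: [0.557, -0.1567, 0.1885]
tcp_rot: [-180.0, 0.0, 84.8]
force: [0.5, 0.1, -1.1]
gripper_width: 0.0156
gripper_force: 50.0
```

drive_tool(
  commands=[
    [[0, 0, 0], [0, 0, 0], -1],
    [[20, 0, -5], [0, 0, 0], -1],
    [[60, 0, -10], [0, 0, 0], -1],
    [[110, 0, -10], [0, 0, 0], -1],
    [[160, 0, -10], [0, 0, 0], -1],
    [[210, 0, -10], [0, 0, 0], -1],
  ],
)

```text
time: 10.38
tool_pos: [0.5761, 0.0555, 0.1987]
tcp_rot: [180.0, -0.0, 84.9]
force: [0.2, -0.3, -0.4]
gripper_width: 0.0155
gripper_force: 50.0
```

```bash
python3 - <<'E'
from go import *
s=arm.sense(); print(s['tool_pos'],s['tcp_rot'],s['force'],s['gripper_width'])
a=arm.camera('scene')[130:280,150:390]; save('','s5.png',cv2.resize(a,None,fx=3,fy=3,interpolation=2))
go(.529,.2095,.13,82.7)
E
```

```text
[0.5761 0.0555 0.1987] [179.989   -0.0262  84.883 ] [ 0.1911 -0.2722 -0.3981] 0.015456103719438953
shift mm [139.3 -58.6  69.2] turn [-0.001 -0.007  0.048] t 10.425
```

View pics/s5.png

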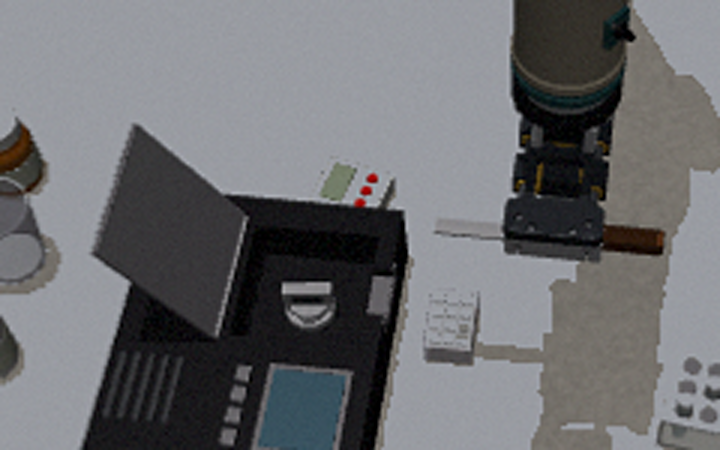

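The cover stays open, the knob bar shows at crop (307,288), and the spatula is still straight in the grip. Lay it back at its old place.

drive_tool(
  commands=[
    [[50, -20, 20], [0, 0, 0.048], -1],
    [[100, -40, 40], [0, 0, 0.048], -1],
    [[139, -58, 69], [0, 0, 0.048], -1],
    [[139, -58, 110], [0, 0, 0.048], -1],
    [[139, -58, 150], [0, 0, 0.048], -1],
    [[139, -58, 175], [0, 0, 0.048], -1],
    [[139, -58, 181], [0, 0, 0.048], -1],
    [[139, -58, 183], [0, 0, 0.048], -1],
  ],
)

```text
time: 11.42
tool_pos: [0.5312, 0.1971, 0.0159]
tcp_rot: [180.0, -0.0, 82.1]
force: [0.3, 0.0, -0.7]
gripper_width: 0.0155
gripper_force: 50.0
```

drive_tool(
  commands=[
    [[0, 0, 0], [0, 0, 0], -1],
    [[0, 0, 1], [0, 0, 0], -1],
    [[0, 0, 1], [0, 0, 0], -1],
  ],
)

```text
time: 11.8
tool_pos: [0.5311, 0.1972, 0.0151]
tcp_rot: [180.0, -0.0, 82.1]
force: [0.5, -0.6, -0.8]
gripper_width: 0.0157
gripper_force: 50.0
```

drive_tool(
  commands=[
    [[0, 0, 1], [0, 0, 0], -1],
    [[0, 0, 2], [0, 0, 0], -1],
    [[0, 0, 2], [0, 0, 0], -1],
  ],
)

```text
time: 12.18
tool_pos: [0.531, 0.1971, 0.0137]
tcp_rot: [180.0, -0.0, 82.1]
force: [-2.6, -0.0, 8.8]
gripper_width: 0.0155
gripper_force: 50.0
```

drive_tool(
  commands=[
    [[0, 0, 0], [0, 0, 0], -0.4],
    [[0, 0, 0], [0, 0, 0], -0.1],
    [[0, 0, 0], [0, 0, 0], -0.1],
    [[0, 0, -40], [0, 0, 0], -0.1],
    [[0, 0, -100], [0, 0, 0], -0.1],
    [[0, 0, -160], [0, 0, 0], -0.1],
    [[0, 0, -200], [0, 0, 0], -0.1],
  ],
)

```text
time: 13.05
tool_pos: [0.5315, 0.1971, 0.2153]
tcp_rot: [179.9, -0.1, 82.1]
force: [0.6, -0.0, 0.2]
gripper_width: 0.0424
gripper_force: 0.0
```

```bash
python3 - <<'E'
from go import *
s=arm.sense(); print(s['tool_pos'],s['time'],s['gripper_width'])
for c in('scene','top','wrist'):
    P=cam(c); arm.camera(c)
    for q,z in [('knob_top',.070),('spatula_tip',.001),('spatula_grip',.008)]:
        for m in arm.mark_of(c,q)[:2]: print(c,q,round(m['confidence'],2),m['point'],at(c,m['point'],z,P))
a=arm.camera('scene')[190:250,200:290]; save('','s6.png',cv2.resize(a,None,fx=8,fy=8,interpolation=2))
P=cam('scene'); print(ph(0,0))
for k in (-20,-10,0):
    a=np.radians(k); e=[ph(22*np.cos(a)*g,-22*np.sin(a)*g) for g in(-1,1)]
    print(k,[(proj('scene',[*x,.07],P)-[200,190])*8+4 for x in e])
go(*ph(-20,0),.2,85)
E
```

```text
[0.5315 0.1971 0.2153] 13.05 0.042350345060088564
scene knob_top 0.58 [252.8, 226.6] [ 0.5596 -0.155   0.07  ]
scene spatula_tip 0.94 [350.1, 226.4] [0.5123 0.1009 0.001 ]
scene spatula_tip 0.68 [493.7, 172.7] [0.3178 0.5254 0.001 ]
scene spatula_grip 0.84 [387.1, 232.6] [0.5332 0.2008 0.008 ]
scene spatula_grip 0.83 [460.2, 164.0] [0.293  0.4294 0.008 ]
top knob_top 0.4 [366.3, 186.4] [ 0.5584 -0.1504  0.07  ]
top spatula_tip 0.72 [291.3, 196.4] [0.5264 0.1006 0.001 ]
top spatula_tip 0.45 [166.9, 257.6] [0.3074 0.5204 0.001 ]
top spatula_grip 0.69 [264.7, 193.3] [0.5345 0.1918 0.008 ]
top spatula_grip 0.57 [193.9, 261.5] [0.2965 0.4257 0.008 ]
wrist spatula_tip 0.66 [323.3, 257.4] [0.5193 0.0954 0.001 ]
wrist spatula_grip 0.75 [319.1, 173.6] [0.5286 0.1985 0.008 ]
[ 0.5571 -0.1598]
-20 [array([479.5569, 276.1073]), array([344.8577, 303.6801])]
-10 [array([480.4967, 286.1872]), array([344.143 , 293.5376])]
0 [array([479.3682, 296.4129]), array([345.5022, 283.3177])]
shift mm [-329.6   74.4   12.1] turn [-0.001  0.001 -0.051] t 13.7
```

View pics/s6.png

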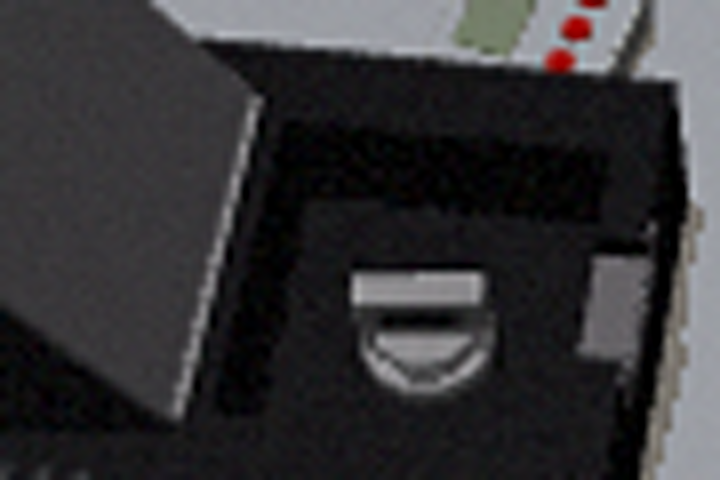

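The spatula lies back on the bench. In this crop the bar runs from (350,288) to (485,288), so knob_turn ≈ -6°, with its centre about 2 mm nearer +y than my fit. Hover above the knob.

```bash
python3 go.py .558 -.158 .2 91.5
```

```text
shift mm [-347.6   76.    12.2] turn [-0.001  0.001 -0.164] t 13.7
```

drive_tool(
  commands=[
    [[-50, 11, 2], [0, 0, -0.164], -0.4],
    [[-105, 23, 4], [0, 0, -0.164], -0.4],
    [[-160, 35, 6], [0, 0, -0.164], -0.4],
    [[-215, 47, 8], [0, 0, -0.164], -0.4],
    [[-270, 59, 10], [0, 0, -0.164], -0.4],
    [[-320, 70, 12], [0, 0, -0.164], -0.4],
    [[-347, 76, 12], [0, 0, -0.164], -0.4],
    [[-347, 76, 12], [0, 0, -0.164], -0.4],
  ],
)

```text
time: 14.7
tool_pos: [0.5579, -0.1601, 0.2004]
tcp_rot: [-180.0, 0.1, 91.2]
force: [0.4, 0.5, 0.2]
gripper_width: 0.0282
gripper_force: 0.0
```

drive_tool(
  commands=[
    [[0, 0, 0], [0, 0, 0], -0.4],
    [[0, 0, 0], [0, 0, 0], -0.4],
  ],
)

```text
time: 14.95
tool_pos: [0.5585, -0.155, 0.2005]
tcp_rot: [-180.0, -0.1, 91.7]
force: [0.2, -0.3, 0.4]
gripper_width: 0.0281
gripper_force: 0.0
```

```bash
python3 - <<'E'
from go import *
s=arm.sense(); print(s['tool_pos'],s['tcp_rot'],s['time'],s['gripper_width'],s['qpos'])
P=cam('wrist'); im=save('wrist','w3.png')
for q,z in [('knob_top',.070)]:
    for m in arm.mark_of('wrist',q)[:2]: print(q,m['confidence'],m['point'],at('wrist',m['point'],z,P))
for o in arm.outline_of('wrist','knob_top')[:2]: print(o['confidence'],o['box'],at('wrist',o['box'][:2],.06,P))
for x in (-22,0,22): a=np.radians(88.5); print(proj('wrist',[.558+x*.001*np.cos(a),-.158+x*.001*np.sin(a),.07],P))
E
```

```text
[ 0.5585 -0.155   0.2005] [-179.9854   -0.0679   91.6536] 14.95 0.02814258639448004 [  0.4654  32.3927  19.1875  99.9038 -13.3708  49.9794  27.191 ]
knob_top 0.69 [323.0, 194.6] [ 0.5614 -0.1598  0.07  ]
knob_top 0.61 [198.6, 155.4] [ 0.45   -0.1274  0.07  ]
0.78 [321.4, 194.1, 30.9, 45.8] [ 0.56   -0.1617  0.06  ]
[317.9897 215.8296]
[319.3043 192.582 ]
[320.6628 168.5662]
```

View pics/w3.png

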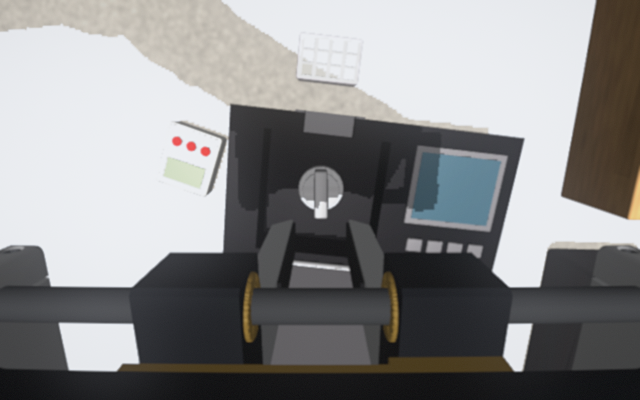

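Wrist view: the knob bar runs vertically at column 321, rows 168–218, centred between the fingers; well walls at columns 265 and 385. Descend and grip it.

drive_tool(
  commands=[
    [[-3, 0, 40], [0, 0, 0], -0.4],
    [[-3, 0, 80], [0, 0, 0], -0.4],
    [[-3, 0, 110], [0, 0, 0], -0.4],
    [[-3, 0, 125], [0, 0, 0], -0.4],
    [[-3, 0, 131], [0, 0, 0], -0.4],
    [[-3, 0, 131], [0, 0, 0], -0.4],
  ],
)

```text
time: 15.85
tool_pos: [0.5589, -0.1603, 0.0701]
tcp_rot: [180.0, 0.0, 91.5]
force: [-0.1, -0.3, 0.0]
gripper_width: 0.0283
gripper_force: 0.0
```

drive_tool(
  commands=[
    [[0, 0, 0], [0, 0, 0], -1],
    [[0, 0, 0], [0, 0, 0], -1],
    [[0, 0, 0], [0, 0, 0], -1],
  ],
  squeeze=55,
)

```text
time: 16.23
tool_pos: [0.5589, -0.1604, 0.0703]
tcp_rot: [179.9, 0.0, 91.5]
force: [-0.1, 0.3, 2.0]
gripper_width: 0.0112
gripper_force: 55.0
```

```bash
python3 -c "
from go import *
s=arm.sense();print(s['tool_pos'],s['tcp_rot'],s['force'],s['ft_torque'],s['gripper_width'])
go(.5585,-.1585,.069,91.5)"
```

```text
[ 0.5589 -0.1604  0.0703] [179.9272   0.0181  91.4893] [-0.1228  0.3122  2.0312] [-0.0584  0.1003  0.0373] 0.011235265055355294
shift mm [ 1.9 -0.4  1.3] turn [ 0.001  0.    -0.   ] t 16.225
```

drive_tool(
  commands=[
    [[1, 0, 2], [0, 0, 0], -1],
    [[1, 0, 4], [0, 0, 0], -1],
    [[1, 0, 6], [0, 0, 0], -1],
    [[1, 0, 8], [0, 0, 0], -1],
    [[1, 0, 8.5], [0, 0, 0], -1],
    [[1, 0, 8.5], [0, 0, 0], -1],
  ],
)

```text
time: 16.98
tool_pos: [0.559, -0.1602, 0.0623]
tcp_rot: [179.9, 0.1, 91.5]
force: [-1.3, -1.9, 12.7]
gripper_width: 0.0114
gripper_force: 55.0
```

drive_tool(
  commands=[
    [[0, 0, 0], [0, 0, 0.1], -1],
    [[0, 0, 0], [0, 0, 0.2], -1],
    [[0, 0, 0], [0, 0, 0.3], -1],
    [[0, 0, 0], [0, 0, 0.4], -1],
    [[0, 0, 0], [0, 0, 0.5], -1],
    [[0, 0, 0], [0, 0, 0.6], -1],
    [[0, 0, 0], [0, 0, 0.6], -1],
  ],
)

```text
time: 17.85
tool_pos: [0.5588, -0.1602, 0.0623]
tcp_rot: [179.9, 0.0, 57.0]
force: [-2.3, -2.9, 13.1]
gripper_width: 0.0115
gripper_force: 55.0
```

```bash
python3 -c "
from go import *
s=arm.sense();print(s['tool_pos'],s['tcp_rot'],s['force'],s['ft_torque'],s['gripper_width'])"
```

```text
[ 0.5588 -0.1602  0.0623] [179.8921   0.0142  57.0295] [-2.2988 -2.9219 13.1433] [-0.6338  0.6313  0.0004] 0.011461741079215684
```

drive_tool(
  commands=[
    [[0, 0, 0], [0, 0, 0.1], -1],
    [[0, 0, 0], [0, 0, 0.2], -1],
    [[0, 0, 0], [0, 0, 0.3], -1],
    [[0, 0, 0], [0, 0, 0.4], -1],
    [[0, 0, 0], [0, 0, 0.5], -1],
    [[0, 0, 0], [0, 0, 0.6], -1],
    [[0, 0, 0], [0, 0, 0.6], -1],
  ],
)

```text
time: 18.73
tool_pos: [0.5587, -0.1602, 0.0623]
tcp_rot: [179.9, -0.0, 22.6]
force: [-2.5, -1.7, 14.0]
gripper_width: 0.0115
gripper_force: 55.0
```

```bash
python3 -c "
from go import *
s=arm.sense();print(s['tool_pos'],s['tcp_rot'],s['force'],s['ft_torque'],s['gripper_width'])"
```

```text
[ 0.5587 -0.1602  0.0623] [179.9094  -0.0416  22.6473] [-2.5218 -1.6604 14.0121] [-0.5284  0.7026 -0.0689] 0.011516605402369944
```

drive_tool(
  commands=[
    [[0, 0, 0], [0, 0, 0.05], -1],
    [[0, 0, 0], [0, 0, 0.08], -1],
    [[0, 0, 0], [0, 0, 0.08], -1],
  ],
)

```text
time: 19.1
tool_pos: [0.5587, -0.1602, 0.0623]
tcp_rot: [179.9, -0.1, 18.1]
force: [-2.2, -2.8, 14.1]
gripper_width: 0.0117
gripper_force: 55.0
```

```bash
python3 -c "
from go import *
s=arm.sense();print(s['tool_pos'],s['tcp_rot'],s['force'],s['ft_torque'],s['gripper_width'])"
```

```text
[ 0.5587 -0.1602  0.0623] [179.9152  -0.0528  18.1434] [-2.24   -2.7582 14.0793] [-0.4495  0.674   0.2011] 0.011653091535460675
```

drive_tool(
  commands=[
    [[0, 0, 0], [0, 0, 0.05], -1],
    [[0, 0, 0], [0, 0, 0.07], -1],
    [[0, 0, 0], [0, 0, 0.07], -1],
  ],
)

```text
time: 19.48
tool_pos: [0.5587, -0.1601, 0.0622]
tcp_rot: [179.9, -0.0, 14.3]
force: [-3.1, -1.3, 12.3]
gripper_width: 0.0113
gripper_force: 56.0
```

```bash
python3 -c "
from go import *
s=arm.sense();print(s['tool_pos'],s['tcp_rot'],s['force'],s['ft_torque'],s['gripper_width'])"
```

```text
[ 0.5587 -0.1601  0.0622] [179.9085  -0.0339  14.2579] [-3.0895 -1.3454 12.3189] [-0.5232  0.7358  0.6809] 0.011260313642881227
```

The turning torque rose to 0.68 N m, so the knob is at its stop. Release and rise.

drive_tool(
  commands=[
    [[0, 0, 0], [0, 0, -0.04], -1],
    [[0, 0, -2], [0, 0, -0.04], -1],
    [[0, 0, -2], [0, 0, -0.04], -0.5],
    [[0, 0, -2], [0, 0, -0.04], -0.4],
    [[0, 0, -2], [0, 0, -0.04], -0.4],
    [[0, 0, -40], [0, 0, -0.04], -0.4],
    [[0, 0, -90], [0, 0, -0.04], -0.4],
    [[0, 0, -140], [0, 0, -0.04], -0.4],
  ],
)

```text
time: 20.48
tool_pos: [0.5579, -0.1587, 0.202]
tcp_rot: [-179.9, 0.1, 16.4]
force: [0.9, -0.4, -0.5]
gripper_width: 0.028
gripper_force: 0.0
```

drive_tool(
  commands=[
    [[0, 0, -60], [0, 0, 0], -0.4],
    [[40, 100, -60], [0, 0, 0], -0.4],
    [[40, 150, -60], [0, 0, 0], -0.4],
    [[40, 200, -60], [0, 0, 0], -0.4],
    [[40, 200, -60], [0, 0, 0], -0.4],
  ],
)

```text
time: 21.1
tool_pos: [0.6521, -0.3444, 0.2597]
tcp_rot: [179.9, 0.2, 16.2]
force: [0.2, -0.4, -1.0]
gripper_width: 0.0283
gripper_force: 0.0
```

```bash
python3 - <<'E'
from go import *
s=arm.sense(); print(s['tool_pos'],s['time'],s['force'])
i=arm.camera('scene'); a=i[180:270,190:290]; b=i[190:280,340:440]
save('','s7.png',np.hstack([cv2.resize(x,(400,360),interpolation=2) for x in(a,b)]))
PH[:]=(.5588,-.1590)
for z in (.070,.064,.062):
    e=[ph(22*np.cos(1.15)*g,-22*np.sin(1.15)*g) for g in(-1,1)]
    print(z,[(proj('scene',[*x,z])-[190,180])*4+2 for x in e])
E
```

```text
[ 0.6521 -0.3444  0.2597] 21.1 [ 0.2405 -0.4307 -0.9957]
0.07 [array([254.9619, 215.4708]), array([239.4741, 159.4942])]
0.064 [array([256.0448, 220.0586]), array([240.6004, 164.2192])]
0.062 [array([256.4038, 221.5797]), array([240.9738, 165.7859])]
```

View pics/s7.png

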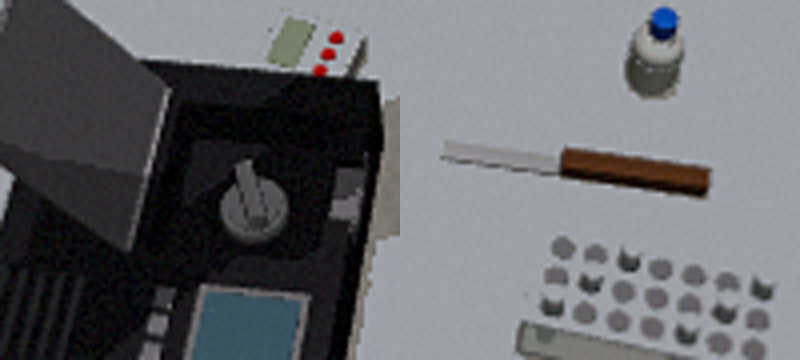

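The picture shows the cover open, the bar at (243,162)–(260,222), which matches the stop angle and the caught height, and the spatula flat on the bench. Hand in.

```bash
python3 -c "
from station import arm
print(arm.close_job())"
```

```text
the job is handed in; nothing more can be done
None
```

The job is handed in: the hatch cover was levered open with the blade and stays open, the spatula is back flat on the bench, and the last picture shows the knob turned to its stop and caught down, at about 21 s with no sign of the other things being disturbed.

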